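# Turn the back-to-front vial block in its chilled dock

### The arm

A 6-joint arm with a two-finger parallel gripper is mounted at the origin on the work surface. World frame = base frame: x ahead of the robot, y to its left, z up, the work surface at z = 0. Lengths are in mm, angles in degrees, forces in N, time in s.
With the tool pointing down it reaches from about 300 to 850 mm from the base axis. Payload 4.2 kg.
Tool frame: the origin (TCP) lies at the very end of the fingers, on their centre line; the grasp point (between the pads) lies 19 mm behind it (env.grip_depth is the distance from the TCP to the grasp point, in mm); z points along the fingers, y is the line along which they close (so a half turn about z gives the same grasp; the last joint's range is limited). The gripper opens to 91 mm and grips with 3 to 60 N. Pads are 32 mm wide; open, the fingers measure 118 mm over their backs; the gripper's body (76 mm by 178 mm) begins 60 mm behind the grasp point.
Start: joints at [-77.75, 18.312, 89.639, -0, 72.044, -1.146], TCP at [133.216, -559.372, 213.976] pointing down, gripper open.
Joint ranges: [-177.97, 177.97], [-48.28, 115.42], [12.27, 149.76], [-77.06, 257.06], [2.81, 150.46], [-146.56, 146.56]. Speed limits (degrees/s): [147.25, 147.25, 180, 180, 180, 180].

### API

Orientations are given as [roll, pitch, yaw] about the fixed x, y, z axes, in that order (R = Rz(yaw) Ry(pitch) Rx(roll)).
In Python, from workcell import env, cams gives the robot as it stands.
- The arm moves only by the tool apply_moves, never from a script. Its argument "deltas" is a list of rows, each a list of 5 numbers: the shift along the tool's x, y, z in m, then the turn about the tool's z in rad, then the opening, from -1 (shut) to 1 (fully open), so that 0 is half open. In form: [[tx, ty, tz, roll, gripper], ...]. A call has 1 to 5 rows; each row is the pose to reach, as a shift and turn from the pose commanded when the call began, along the tool's axes at that moment; what a row does not reach only later rows make up. A row lasts 1/10 s, in which the tool goes at most 50 mm and 8.59 degrees, less where a joint would pass 70% of its speed; a pose out of reach is approached as far as the arm can. A call with a gripper value outside its range is refused whole. The fingers move at their own pace and stop on an object; "grip_force" is the grip in N (left out, the last holds). Time passes only in rows, so rows that repeat a pose let the fingers close. It gives the time, the measured TCP pose, the force, the opening and the grip force at its end, in the units of the state.
- env.state(): the state, without advancing time (a new reading comes with each control period).
- cams.grab_frame(name): name is "scene" or "top" or "wrist"; returns the picture (480x640x3 uint8, blue, green, red); there is no depth.
- cams.get_calibration(name): a dict with "mtx" (3x3 intrinsics, pixels), "k1" (the pictures are not rectified: a ray, as slopes to the right and down, at radius r is drawn at 1 + k1 r^2 times it, then the intrinsics apply), "eye" and "attitude" of the camera in the world; the wrist camera has in their place "tool_from_camera" (4x4, takes a point from camera to tool coordinates, whose origin is the TCP and whose axes are the flange's). Camera axes: x right, y down, z forward; pixel columns grow to the right and rows downward; lengths in mm; the calibration is good to about 2 mm. A picture is of the moment at which its call begins: read the wrist's pose just before it. get_calibration takes no time and is no camera call.
- env.job_done(): hands the job in; it is judged then, once.
The state is a dict: "time_s": time; "qpos": joint angles; "qvel": joint speeds; "effort": joint torques, N m; "ee_pos": TCP position; "ee_rot": TCP orientation; "force": force on the tool from outside, world axes, zero at the start; "torque": the same for the moment, N m; "gripper_width": finger opening in mm; "gripper_force": force on a finger pad.
Only numpy, scipy, OpenCV 4.12 (cv2) and the standard library are available. Lean on these libraries where they do the work, as an engineer would, in place of code of your own. Each camera call takes 0.05 s, during which the arm holds its last target. There are 200 camera calls.

### The job

Two white vial blocks sit in chilled steel docks beside the bioreactor, and one of them was put in back to front: its blue-striped end is at the dark end of its dock. Lift that block straight up clear of its dock by its black post, turn it half a turn and set it down, without dropping it, fully home in the same dock with its blue-striped end at the dock's blue end. Leave the other block where it is.

Things in the scene. Friction and masses are not known exactly. Their poses are not given: they have to be found in the camera images.
- turned_block: White block 116 x 72 x 50 mm (x, y, z), under 0.6 kg; origin mid underside, z up. Black post, 26 mm square, upright at its middle, 50 to 98 mm above the underside: grip it from above on either pair of faces. +x end: blue stripe, six 8 mm tall amber caps; -x end: dark wells. This one starts back to front, fully home: its stripe next to its dock's dark end.
- turned_dock: Fixed steel dock 200 x 120 x 52 mm holding that block; origin mid underside, on the table; x points to its blue end, -x to its dark end. Central pocket 124 x 80 mm (4 mm play each side), floor 12 mm above the origin, rim at 52 mm; the top 14 mm flares out 8 mm per side as a guide. To be clear, the block must rise 40 mm. It is right when its x points along the dock's x.
- turned_dock_blue_end (a point): Middle of the top of that dock's blue end piece (24 x 116 mm), 52 mm above the table, 88 mm along the dock's x from the pocket's centre; axes as the dock's.
- right_block: White block 116 x 72 x 50 mm (x, y, z), under 0.6 kg; origin mid underside, z up. Black post, 26 mm square, upright at its middle, 50 to 98 mm above the underside: grip it from above on either pair of faces. +x end: blue stripe, six 8 mm tall amber caps; -x end: dark wells. Already the right way round in a second dock of the same look: leave it.
Not all that is in view belongs to the job. What is shaped like the right_block but purple is not meant.

How it is judged (in metres and radians):
On the way:
1. the back-to-front block is lifted clear: its underside above the dock's rim (z of turned_block in the frame of turned_dock_blue_end above 0.002 m), for 0.1 s.
At the end, for the whole second after the job is handed in: The block rests, turned, in its own dock, striped end at the blue end: centred within 12 mm each way, yaw within 10 degrees, underside within 8 mm of the pocket floor, tilt under 7 degrees. The other block is upright, within 20 mm of its start (x of turned_block in the frame of turned_dock_blue_end between -0.1 and -0.076 m and y of turned_block in the frame of turned_dock_blue_end between -0.012 and 0.012 m and x of turned_dock_blue_end in the frame of turned_block above 0.05 m and z of turned_block in the frame of turned_dock_blue_end below -0.032 m and angle between the x axis of turned_block and the x axis of turned_dock_blue_end, either way round below 0.175 rad and angle between each of turned_block, right_block's own z axis and vertical below 0.12 rad and linear speed of turned_block below 0.02 m/s and angular speed of turned_block below 0.1 rad/s and distance of right_block from where it was at the start of the episode below 0.02 m); the robot touches nothing.
It fails at once if the block is dropped: it moves faster than 0.5 m/s while the fingers do not hold it (linear speed of turned_block above 0.5 m/s and contact force between the fingers and turned_block below 0.1 N).
It fails at once if the block that is already right is moved by 20 mm or more, or tipped by 7 degrees (distance of right_block from where it was at the start of the episode above 0.02 m or angle between right_block's own z axis and vertical above 0.12 rad).
It also fails if it takes over 38 s, if anything falls off the work surface, if the arm or the gripper's body presses on something with over 40 N, if the wrist force passes 120 N, or if a joint passes its speed limit or range.

## Working session

There is one attempt and no reset: what is moved stays moved. The work goes in short steps, Python scripts to look and compute and a tool call to move; the robot and the scene stay as the last step left them, time stands still between calls to the robot, and variables do not carry over. Pictures are saved under pics/ and viewed, at most 10 in all, crops included, and the job is handed in when it is done.

Besides the shell and the picture viewer there is one more tool, called after ">>>" as name(argument=value, ...) on one line, values as JSON. apply_moves: Moves the arm, as the interface text tells. Its arguments: {"type":"object","properties":{"deltas":{"type":"array"},"grip_force":{"type":"number"}},"required":["deltas"]}

```bash
mkdir -p pics; ls
python3 - <<'E'
from workcell import env,cams
import cv2
s=env.state();print(s['time_s'],s['ee_pos'],s['ee_rot'])
for n in("scene","top"):
    cv2.imwrite(f"pics/{n}1.png",cams.grab_frame(n));c=cams.get_calibration(n);print(n,c)
print(cams.get_calibration("wrist"))
E
```

```text
pics
0.0 [ 133.10283721 -558.87793857  213.14103578] [-1.79901637e+02 -2.06172794e-03  1.33965420e+01]
scene {'mtx': array([[610.30311229,   0.        , 333.90946806],
       [  0.        , 610.30311229, 241.66672822],
       [  0.        ,   0.        ,   1.        ]]), 'k1': -0.1718206300232138, 'eye': array([1300.95452058, -173.31783185,  641.83581802]), 'attitude': array([-127.84938358,   -1.02145147,   75.57601458])}
top {'mtx': array([[494.7862751 ,   0.        , 325.38948316],
       [  0.        , 494.7862751 , 236.06102619],
       [  0.        ,   0.        ,   1.        ]]), 'k1': 0.0032948922956133526, 'eye': array([422.50190444,  31.33786894, 936.84178557]), 'attitude': array([-170.82124105,   -1.21431468,  -91.24350727])}
{'mtx': array([[399.27602857,   0.        , 322.14018015],
       [  0.        , 399.27602857, 234.7616715 ],
       [  0.        ,   0.        ,   1.        ]]), 'k1': -0.06721467995645354, 'tool_from_camera': array([[ 6.16842858e-05, -9.71377301e-01, -2.37541862e-01,
         6.63648479e+01],
       [ 9.99999083e-01, -2.61466656e-04,  1.32889000e-03,
         8.68219700e-01],
       [-1.35296285e-03, -2.37541726e-01,  9.71376394e-01,
        -1.69195786e+02],
       [ 0.00000000e+00,  0.00000000e+00,  0.00000000e+00,
         1.00000000e+00]])}
```

View pics/scene1.png

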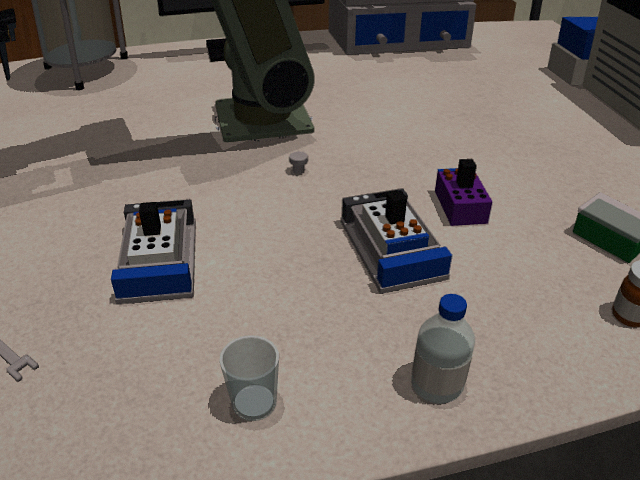

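View pics/top1.png

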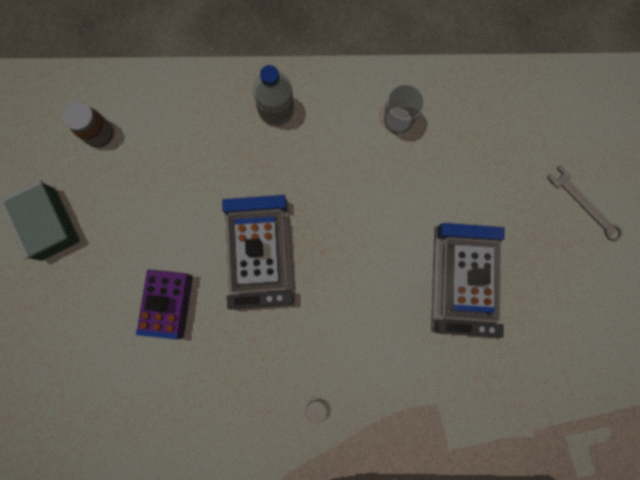

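Candidates in the top view are the dock and block at (470,280), the dock and block at (256,250), and the purple block at (165,303). In (470,280) the stripe and amber caps are at the dark end, row 308, and the dock's blue end is at row 231, so it is the turned block. In (256,250) the stripe is already at the blue end, so that one stays. Purple is excluded. I'll confirm with a crop and measure.

```bash
cat > h.py <<'E'
import numpy as np,cv2
from scipy.spatial.transform import Rotation as R
from workcell import env,cams
def cam(n,s=None):
    c=cams.get_calibration(n)
    if n!="wrist": return c,R.from_euler('xyz',c['attitude'],degrees=True).as_matrix(),np.array(c['eye'])
    T=c['tool_from_camera'];Rt=R.from_euler('xyz',s['ee_rot'],degrees=True).as_matrix()
    return c,Rt@T[:3,:3],Rt@T[:3,3]+np.array(s['ee_pos'])
def cast(n,uv,z,s=None):
    c,Rm,e=cam(n,s);uv=np.array(uv,float).reshape(-1,1,2)
    p=cv2.undistortPoints(uv,c['mtx'],np.array([c['k1'],0,0,0,0.]))[:,0]
    d=np.c_[p,np.ones(len(p))]@Rm.T
    return e+d*((z-e[2])/d[:,2])[:,None]
def rect(m):
    cs=cv2.findContours(m,cv2.RETR_EXTERNAL,cv2.CHAIN_APPROX_NONE)[0]
    c=max(cs,key=cv2.contourArea);return c,cv2.boxPoints(cv2.minAreaRect(c))
E
python3 - <<'E'
from h import *
im=cv2.imread('pics/top1.png')
x0,y0,x1,y1=415,210,525,350
cr=im[y0:y1,x0:x1];cv2.imwrite('pics/crop1.png',cv2.resize(cr,None,fx=4,fy=4,interpolation=cv2.INTER_CUBIC))
h=cv2.cvtColor(cr,cv2.COLOR_BGR2HSV)
blue=cv2.inRange(h,(105,150,40),(130,255,255));blue[50:]=0
white=cv2.inRange(h,(0,0,130),(180,60,255))
for n,m,z in(('blue',blue,52),):
    c,b=rect(m);b=b+[x0,y0];print(n,b.round(1).tolist(),cast('top',b,z)[:,:2].round(1).tolist())
print(cr[60,::4].tolist())
E
```

```text
blue [[440.8, 234.8], [441.5, 223.4], [502.6, 227.3], [501.9, 238.7]] [[563.6, -200.7], [584.7, -203.3], [575.3, -315.3], [554.2, -312.3]]
[[106, 111, 114], [107, 112, 115], [99, 109, 113], [102, 112, 112], [105, 112, 113], [83, 88, 99], [79, 85, 93], [61, 64, 72], [56, 60, 63], [53, 58, 60], [100, 103, 104], [111, 110, 112], [110, 110, 111], [92, 92, 95], [53, 60, 61], [38, 40, 43], [38, 39, 39], [38, 41, 43], [37, 40, 43], [93, 94, 95], [70, 74, 79], [72, 77, 81], [96, 106, 110], [93, 107, 110], [94, 105, 110], [94, 110, 113], [91, 103, 109], [95, 109, 114]]
```

View pics/crop1.png

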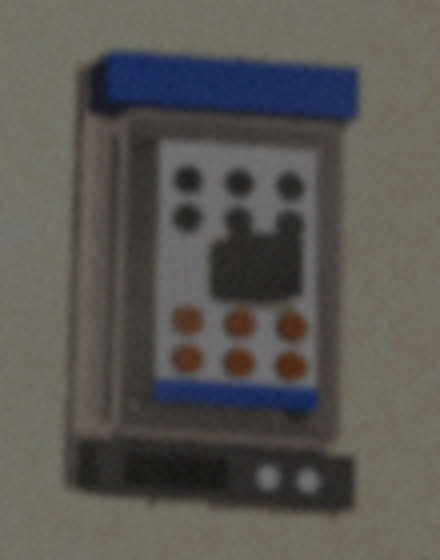

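Confirmed: the stripe and amber caps (crop rows 310–410) are next to the dark end with its two white dots (row 480), and the wells face the blue end (row 88). Next I work out the move to above it.

Run:
```python
from h import *
f=lambda p:np.array(p,float)/4+[415,210]-.375
blk=cast('top',f([(158,140),(320,150),(318,408),(155,400)]),62);print(blk[:,:2].round(1).tolist(),blk.mean(0))
t=blk.mean(0);s=env.state()
Rt=R.from_euler('xyz',s['ee_rot'],degrees=True).as_matrix()
d=Rt.T@(np.array([t[0],t[1],175])-s['ee_pos']);print(d)
```

```text
[[543.7, -221.2], [537.8, -294.0], [423.3, -284.4], [428.3, -212.5]] [ 483.27094779 -253.01677043   62.        ]
[ 411.51229567 -216.36932641   38.55370867]
```

>>> apply_moves(deltas=[[0.04,-0.021,0,0,1],[0.08,-0.042,0,0,1],[0.12,-0.063,0,0,1],[0.16,-0.084,0,0,1],[0.2,-0.105,0,0,1]])

```text
time_s: 0.6
ee_pos: [304.4, -409.4, 213.6]
ee_rot: [-180.0, 0.0, 13.4]
force: [1.0, -0.1, -0.1]
gripper_width: 91.2
gripper_force: 0.0
```

>>> apply_moves(deltas=[[0.042,-0.022,0,0,1],[0.084,-0.044,0,0,1],[0.126,-0.066,0,0,1],[0.168,-0.088,0,0,1],[0.21,-0.11,0.01,0,1]])

```text
time_s: 1.1
ee_pos: [484.1, -254.1, 204.8]
ee_rot: [179.9, -0.1, 13.4]
force: [0.3, -1.4, -0.4]
gripper_width: 90.9
gripper_force: 0.0
```

>>> apply_moves(deltas=[[0,0,0.01,0.1,1],[0,0,0.02,0.2,1],[0,0,0.028,0.3,1],[0,0,0.028,0.318,1],[0,0,0.028,0.318,1]])

```text
time_s: 1.6
ee_pos: [482.1, -255.2, 175.8]
ee_rot: [-180.0, 0.0, -4.7]
force: [0.3, 0.2, -0.1]
gripper_width: 91.2
gripper_force: 0.0
```

Run:
```python
from h import *
s=env.state();im=cams.grab_frame('wrist');cv2.imwrite('pics/w1.png',im)
import json;json.dump({k:np.array(s[k]).tolist() for k in('time_s','ee_pos','ee_rot','qpos')},open('s1.json','w'));print(open('s1.json').read())
```

```text
{"time_s": 1.6, "ee_pos": [482.1482586291513, -255.19393208720848, 175.82357109128864], "ee_rot": [-179.98942399501823, 0.029979303645663983, -4.7401992983582], "qpos": [-29.097859056421097, 17.25906344877412, 96.94777834009379, -0.002992206284748106, 65.82483092263037, 65.64356915467775]}
```

View pics/w1.png

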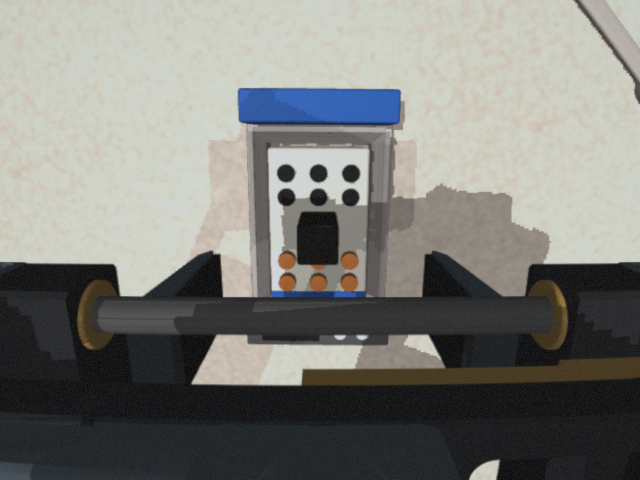

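Run:
```python
from h import *
import json
s=json.load(open('s1.json'));im=cv2.imread('pics/w1.png');h=cv2.cvtColor(im,cv2.COLOR_BGR2HSV)
b=cv2.inRange(h,(100,120,60),(130,255,255));b[200:]=0
c,q=rect(b);w=cast('wrist',q,52,s);print('blue',q.round().tolist(),w[:,:2].round(1).tolist(),w.mean(0))
cv2.imwrite('pics/x.png',b)
# well / cap centres at z=62 /70
def blobs(m,x0,y0,x1,y1,z,a0):
    k=np.zeros_like(m);k[y0:y1,x0:x1]=m[y0:y1,x0:x1]
    n,l,st,ce=cv2.connectedComponentsWithStats(k)
    for i in range(1,n):
        if st[i,4]>a0: print(ce[i].round(1),st[i,4],cast('wrist',ce[i],z,s)[0,:2].round(1))
g=cv2.cvtColor(im,cv2.COLOR_BGR2GRAY)
print('wells');blobs(cv2.inRange(g,0,70),272,160,366,208,62,60)
print('caps');blobs(cv2.inRange(h,(3,120,60),(20,255,255)),270,245,366,295,70,40)
print('post');cr=cv2.inRange(g,0,25);blobs(cr,290,205,350,275,110,100)
for r in(180,190): 
    x=np.where(g[r,255:385]>190)[0]+255;print('white row',r,x.min(),x.max(),cast('wrist',[(x.min(),r),(x.max()+1,r)],62,s)[:,:2].round(1).tolist())
print('col280',[ (y,int(g[y,300])) for y in range(138,156,2)])
print(g[222,290:350:2].tolist(),g[205:272:2,318].tolist())
```

```text
blue [[238.0, 123.0], [238.0, 88.0], [399.0, 89.0], [399.0, 124.0]] [[563.9, -202.9], [587.6, -206.0], [577.3, -318.6], [553.4, -317.3]] [ 570.53158462 -261.16790554   52.        ]
wells
[285.5 172.9] 215 [ 526.4 -234.2]
[318.1 173. ] 213 [ 524.4 -257. ]
[350.6 173.2] 213 [ 522.4 -279.8]
[286.2 197. ] 218 [ 509.3 -232.9]
[318.  197.3] 220 [ 507.3 -255.6]
[350.1 197.4] 211 [ 505.3 -278.4]
caps
[286.6 260.1] 219 [ 464.9 -229.3]
[349.2 260.4] 224 [ 460.9 -274.2]
[317.8 265.8] 60 [ 458.7 -251.3]
[286.9 282.1] 213 [ 448.1 -227.7]
[317.9 282.2] 225 [ 446.2 -250.3]
[348.7 282.2] 223 [ 444.3 -272.7]
post
[317.4 236.2] 1190 [ 490.6 -254.2]
white row 180 269 366 [[522.4, -222.0], [516.7, -291.1]]
white row 190 269 366 [[515.4, -221.2], [509.6, -290.7]]
col280 [(138, 101), (140, 97), (142, 100), (144, 135), (146, 126), (148, 177), (150, 210), (152, 210), (154, 210)]
[128, 131, 130, 130, 69, 26, 23, 16, 14, 22, 24, 24, 25, 15, 23, 23, 23, 23, 21, 19, 23, 25, 22, 26, 105, 131, 133, 132, 130, 130] [49, 129, 130, 89, 20, 19, 30, 20, 25, 28, 27, 37, 29, 27, 25, 24, 30, 26, 26, 25, 31, 25, 27, 25, 26, 18, 26, 25, 29, 29, 93, 104, 112, 124]
```

Run:
```python
from h import *
import json
s=json.load(open('s1.json'))
print(cast('wrist',[(298,264.5),(339,264.5)],110,s)[:,:2].round(1),cast('wrist',[(318,147)],62,s)[:,:2].round(1))
t=np.array([484.2,-253.8,78]);s=env.state()
Rt=R.from_euler('xyz',s['ee_rot'],degrees=True).as_matrix();print(Rt.T@(t-s['ee_pos']))
```

```text
[[ 473.7 -240.7]
 [ 471.6 -265.9]] [[ 542.3 -258.5]]
[ 1.71408979 -1.7597309  98.20109461]
```

>>> apply_moves(deltas=[[0.002,-0.002,0.03,0,1],[0.002,-0.002,0.06,0,1],[0.002,-0.002,0.085,0,1],[0.002,-0.002,0.098,0,1],[0.002,-0.002,0.098,0,1]], grip_force=30)

```text
time_s: 2.15
ee_pos: [483.3, -253.1, 76.6]
ee_rot: [-179.9, 0.2, -4.8]
force: [-0.4, 0.5, -0.5]
gripper_width: 91.1
gripper_force: 0.0
```

>>> apply_moves(deltas=[[0,0,0,0,-0.3],[0,0,0,0,-0.7],[0,0,0,0,-1],[0,0,0,0,-1],[0,0,0,0,-1]])

```text
time_s: 2.65
ee_pos: [484.6, -253.5, 78.4]
ee_rot: [180.0, -0.0, -4.8]
force: [-0.1, 0.4, -0.2]
gripper_width: 53.8
gripper_force: 0.0
```

>>> apply_moves(deltas=[[0,0,0,0,-1],[0,0,0,0,-1],[0,0,0,0,-1],[0,0,0,0,-1],[0,0,0,0,-1]])

```text
time_s: 3.15
ee_pos: [484.3, -253.2, 77.8]
ee_rot: [-180.0, 0.0, -4.8]
force: [0.0, 1.5, -1.9]
gripper_width: 25.9
gripper_force: 30.0
```

>>> apply_moves(deltas=[[0,0,-0.005,0,-1],[0,0,-0.012,0,-1],[0,0,-0.022,0,-1],[0,0,-0.034,0,-1],[0,0,-0.046,0,-1]])

```text
time_s: 3.65
ee_pos: [484.6, -253.6, 125.3]
ee_rot: [180.0, -0.0, -4.8]
force: [0.8, -0.1, -4.3]
gripper_width: 25.8
gripper_force: 30.0
```

>>> apply_moves(deltas=[[0,0,-0.012,0,-1],[0,0,-0.022,0,-1],[0,0,-0.03,0,-1],[0,0,-0.034,0,-1],[0,0,-0.034,0,-1]])

```text
time_s: 4.15
ee_pos: [484.6, -253.5, 158.5]
ee_rot: [180.0, -0.1, -4.8]
force: [0.0, 0.1, -4.1]
gripper_width: 25.9
gripper_force: 30.0
```

Run:
```python
from h import *
s=env.state();im=cams.grab_frame('wrist');cv2.imwrite('pics/w2.png',im)
import json;json.dump({k:np.array(s[k]).tolist() for k in('time_s','ee_pos','ee_rot','qpos')},open('s2.json','w'));print(open('s2.json').read())
```

```text
{"time_s": 4.15, "ee_pos": [484.63398030565094, -253.54843388630988, 158.52988474894522], "ee_rot": [179.97081536208833, -0.05373049635674047, -4.824464761763212], "qpos": [-28.819257009912107, 18.158029047420943, 98.31350986535321, -0.005379432521870451, 63.46750591518048, 66.00762189695227]}
```

View pics/w2.png

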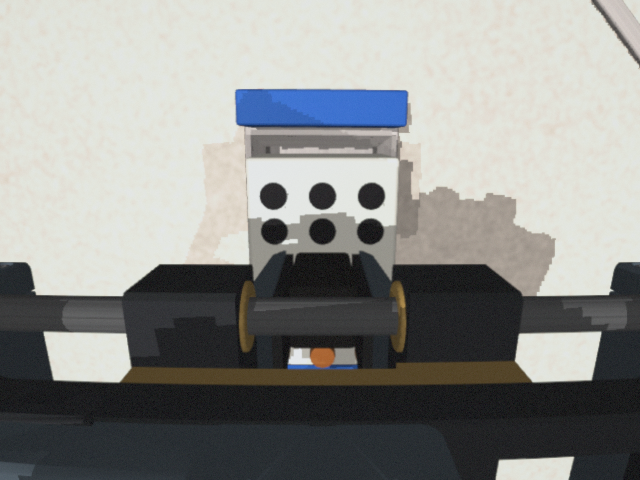

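The block hangs about 80 mm up, with its wells at (322,195) and (322,231) and the dock's blue end at (322,107). I'll get its offset and yaw in the tool frame.

Run:
```python
from h import *
import json
s=json.load(open('s2.json'));im=cv2.imread('pics/w2.png');h=cv2.cvtColor(im,cv2.COLOR_BGR2HSV);g=cv2.cvtColor(im,cv2.COLOR_BGR2GRAY)
Rt=R.from_euler('xyz',s['ee_rot'],degrees=True).as_matrix();tool=lambda w:(w-np.array(s['ee_pos']))@Rt
k=np.zeros_like(g);k[170:246,255:390]=cv2.inRange(g,0,60)[170:246,255:390]
n,l,st,ce=cv2.connectedComponentsWithStats(k);c=ce[1:][st[1:,4]>200]
w=cast('wrist',c,142.7,s);print(c.round(1).tolist(),tool(w)[:,:2].round(1).tolist())
print('front edge',[(y,int(g[y,300])) for y in range(148,166,2)],tool(cast('wrist',[(322,157)],142.7,s)))
b=cv2.inRange(h,(100,120,60),(130,255,255));b[200:]=0
c,q=rect(b);w=cast('wrist',q,52,s);print('blue',q.round().tolist(),w[:,:2].round(1).tolist(),w.mean(0))
```

```text
[[272.9, 195.8], [321.9, 195.8], [371.0, 195.8], [273.9, 231.3], [321.9, 230.9], [369.9, 231.2]] [[40.2, -21.9], [40.2, 1.0], [40.2, 23.9], [23.2, -21.9], [23.4, 1.0], [23.2, 23.9]]
front edge [(148, 161), (150, 198), (152, 195), (154, 120), (156, 116), (158, 198), (160, 226), (162, 229), (164, 228)] [[58.01456799  1.03509414 15.88482559]]
blue [[236.0, 90.0], [406.0, 90.0], [406.0, 126.0], [236.0, 126.0]] [[586.8, -206.4], [577.4, -318.3], [554.2, -317.3], [563.8, -203.4]] [ 570.53402543 -261.33110433   52.        ]
```

>>> apply_moves(deltas=[[0,0,0,-0.07,-1],[0,0,0,-0.2,-1],[0,0,0,-0.34,-1],[0,0,0,-0.48,-1],[0,0,0,-0.62,-1]])

```text
time_s: 4.7
ee_pos: [484.0, -253.2, 157.1]
ee_rot: [-179.9, 0.1, 31.0]
force: [0.6, -0.4, -4.2]
gripper_width: 25.6
gripper_force: 30.0
```

>>> apply_moves(deltas=[[0,0,0,-0.14,-1],[0,0,0,-0.28,-1],[0,0,0,-0.42,-1],[0,0,0,-0.56,-1],[0,0,0,-0.7,-1]])

```text
time_s: 5.2
ee_pos: [484.0, -253.2, 157.1]
ee_rot: [-179.9, -0.0, 71.1]
force: [0.7, -0.5, -2.9]
gripper_width: 25.9
gripper_force: 30.0
```

>>> apply_moves(deltas=[[0,0,0,-0.14,-1],[0,0,0,-0.28,-1],[0,0,0,-0.42,-1],[0,0,0,-0.56,-1],[0,0,0,-0.7,-1]])

```text
time_s: 5.7
ee_pos: [484.0, -253.2, 157.1]
ee_rot: [-179.9, -0.1, 111.2]
force: [0.2, -0.5, -3.5]
gripper_width: 25.8
gripper_force: 30.0
```

>>> apply_moves(deltas=[[0,0,0,-0.14,-1],[0,0,0,-0.28,-1],[0,0,0,-0.42,-1],[0,0,0,-0.56,-1],[0,0,0,-0.7,-1]])

```text
time_s: 6.2
ee_pos: [484.0, -253.2, 157.1]
ee_rot: [-180.0, -0.1, 151.4]
force: [0.4, -0.6, -3.2]
gripper_width: 26.0
gripper_force: 30.0
```

>>> apply_moves(deltas=[[0,0,0,-0.14,-1],[0,0,0,-0.26,-1],[0,0,0,-0.36,-1],[0,0,0,-0.42,-1],[0,0,0,-0.42,-1]])

```text
time_s: 6.7
ee_pos: [484.0, -253.2, 157.2]
ee_rot: [180.0, -0.1, 175.1]
force: [0.3, -0.7, -3.6]
gripper_width: 25.8
gripper_force: 30.0
```

Run:
```python
from h import *
s=env.state();im=cams.grab_frame('wrist');cv2.imwrite('pics/w3.png',im)
import json;json.dump({k:np.array(s[k]).tolist() for k in('time_s','ee_pos','ee_rot','qpos','force')},open('s3.json','w'));print(open('s3.json').read())
```

```text
{"time_s": 6.7, "ee_pos": [484.0180748647497, -253.20354868922774, 157.18413856546562], "ee_rot": [179.96483406519067, -0.08492587448072733, 175.07239041525284], "qpos": [-28.8202822760457, 18.240844823119478, 98.4015707426051, -0.0025092657261924886, 63.449475738843866, -113.89152322052769], "force": [0.34677094615587595, -0.7140229712841231, -3.5521936605869824]}
```

View pics/w3.png

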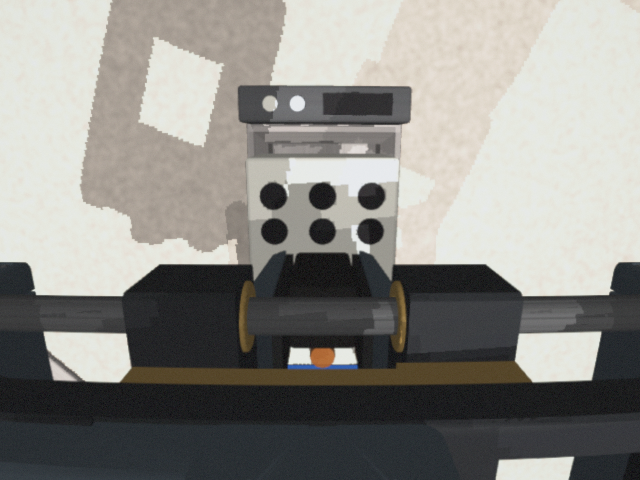

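The dark end of the dock now lies ahead of the wells at (325,104), as it should. The same measurement on this end gives the dock centre with the camera bias cancelled.

Run:
```python
from h import *
import json
s=json.load(open('s3.json'))
Rt=R.from_euler('xyz',s['ee_rot'],degrees=True).as_matrix();tool=lambda w:(w-np.array(s['ee_pos']))@Rt
w=cast('wrist',[(239,87),(411,87),(411,122.5),(239,122.5)],52,s);print(w[:,:2].round(1),w.mean(0),tool(w).mean(0))
d=w.mean(0);bl=np.array([570.53,-261.33,52]);c=(d+bl)/2;print(c,np.degrees(np.arctan2(*(bl-d)[1::-1])),np.linalg.norm(bl-d),tool(c[None]))
```

```text
[[ 380.5 -300.2]
 [ 390.1 -187.7]
 [ 412.9 -188.7]
 [ 403.  -303.1]] [ 396.61470834 -244.92393382   52.        ] [ 87.63551564   0.67668607 105.31458589]
[ 483.57235417 -253.12696691   52.        ] -5.388973201350048 174.68739988765898 [[ 2.94743297e-01 -2.65456491e-02  1.05184695e+02]]
```

>>> apply_moves(deltas=[[0,0,0.01,0,-1],[0,0,0.022,0,-1],[0,0,0.032,0,-1],[0,0,0.038,0,-1],[0,0,0.042,0,-1]])

```text
time_s: 7.25
ee_pos: [484.0, -253.2, 114.8]
ee_rot: [180.0, -0.1, 175.1]
force: [0.2, -0.2, -2.4]
gripper_width: 26.0
gripper_force: 30.0
```

>>> apply_moves(deltas=[[0,0,0.006,0,-1],[0,0,0.012,0,-1],[0,0,0.018,0,-1],[0,0,0.022,0,-1],[0,0,0.022,0,-1]])

```text
time_s: 7.75
ee_pos: [484.1, -253.2, 93.3]
ee_rot: [180.0, -0.1, 175.1]
force: [-0.4, 0.1, -3.1]
gripper_width: 25.7
gripper_force: 30.0
```

>>> apply_moves(deltas=[[0,0,0.004,0,-1],[0,0,0.008,0,-1],[0,0,0.011,0,-1],[0,0,0.013,0,-1],[0,0,0.013,0,-1]])

```text
time_s: 8.25
ee_pos: [484.2, -253.3, 80.6]
ee_rot: [180.0, -0.0, 175.1]
force: [-0.3, 1.4, -3.1]
gripper_width: 25.9
gripper_force: 30.0
```

>>> apply_moves(deltas=[[0,0,0.001,0,-1],[0,0,0.002,0,-1],[0,0,0.0025,0,-1],[0,0,0.0025,0,-1],[0,0,0.0025,0,-1]])

```text
time_s: 8.75
ee_pos: [484.4, -253.4, 78.5]
ee_rot: [-180.0, 0.0, 175.1]
force: [-0.2, -0.1, -3.5]
gripper_width: 25.7
gripper_force: 30.0
```

>>> apply_moves(deltas=[[0,0,0.0005,0,-1],[0,0,0.001,0,-1],[0,0,0.0015,0,-1],[0,0,0.0015,0,-1],[0,0,0.0015,0,-1]])

```text
time_s: 9.25
ee_pos: [484.5, -253.5, 77.7]
ee_rot: [-180.0, 0.0, 175.1]
force: [-2.3, 0.2, 5.4]
gripper_width: 26.1
gripper_force: 30.0
```

The vertical force went from -3.5 N to +5.4 N at the original grasp height, so the block is on the floor. Releasing and rising.

>>> apply_moves(deltas=[[0,0,-0.0005,0,-0.4],[0,0,-0.0005,0,-0.2],[0,0,-0.0005,0,0.2],[0,0,-0.0005,0,0.6],[0,0,-0.0005,0,1]])

```text
time_s: 9.75
ee_pos: [484.5, -253.4, 77.3]
ee_rot: [-180.0, -0.0, 175.1]
force: [0.8, 0.1, -0.1]
gripper_width: 56.4
gripper_force: 0.0
```

>>> apply_moves(deltas=[[0,0,0,0,1],[0,0,0,0,1],[0,0,0,0,1],[0,0,0,0,1],[0,0,0,0,1]])

```text
time_s: 10.25
ee_pos: [484.4, -253.4, 77.4]
ee_rot: [-180.0, -0.0, 175.1]
force: [-0.0, -0.2, 0.2]
gripper_width: 91.1
gripper_force: 0.0
```

>>> apply_moves(deltas=[[0,0,-0.015,0,1],[0,0,-0.04,0,1],[0,0,-0.07,0,1],[0,0,-0.1,0,1],[0,0,-0.1,0,1]])

```text
time_s: 10.75
ee_pos: [486.8, -254.7, 181.7]
ee_rot: [-179.8, 0.5, 175.1]
force: [-0.2, -0.2, 0.3]
gripper_width: 91.2
gripper_force: 0.0
```

Run:
```python
from h import *
s=env.state();print(s['ee_pos'],s['ee_rot'],s['force']);im=cams.grab_frame('wrist');cv2.imwrite('pics/w4.png',im)
g=cv2.cvtColor(im,cv2.COLOR_BGR2GRAY);k=np.zeros_like(g);k[160:208,272:366]=cv2.inRange(g,0,70)[160:208,272:366]
n,l,st,ce=cv2.connectedComponentsWithStats(k);c=ce[1:][st[1:,4]>80];print(cast('wrist',c,62,s)[:,:2].round(1).tolist())
```

```text
[ 486.77207988 -254.71713149  181.74704932] [-179.78250711    0.47481816  175.08770586] [-0.20733739 -0.22437915  0.34261092]
[[442.8, -274.2], [444.8, -251.5], [446.6, -228.8], [459.8, -275.7], [461.6, -253.0], [463.6, -230.2]]
```

View pics/w4.png

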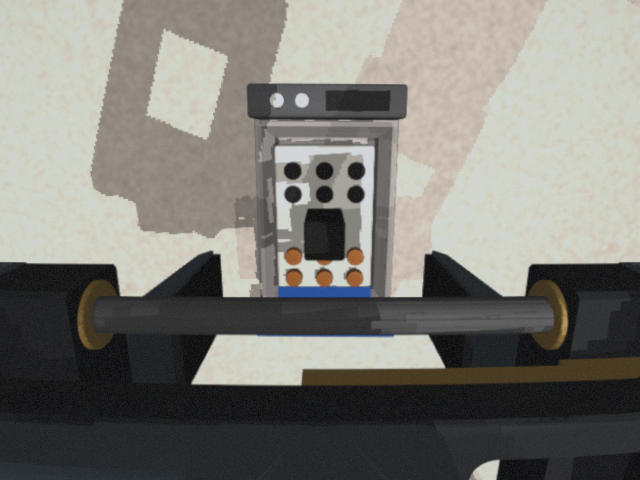

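The block sits in the pocket with its stripe (325,293) at the blue end and its wells (325,171) next to the dark end. It is centred to within about 2 mm. I'll let the arm settle, then hand in.

>>> apply_moves(deltas=[[0,0,0,0,1],[0,0,0,0,1],[0,0,0,0,1],[0,0,0,0,1],[0,0,0,0,1]])

```text
time_s: 11.3
ee_pos: [484.3, -253.3, 177.0]
ee_rot: [180.0, -0.0, 175.1]
force: [0.3, -0.3, 0.1]
gripper_width: 90.7
gripper_force: 0.0
```

```bash
python3 -c "
from workcell import env
print(env.job_done())"
```

```text
the job is handed in; nothing more can be done
None
```

The back-to-front block was lifted clear, turned half a turn and set home in its own dock, stripe at the blue end; the other block was not touched, and the job was handed in at about 11 s (no verdict was returned).

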